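# Open the pen case with the press-and-slide cover

### The job

Open the pen case that has the orange tab: press its tab down and, keeping it pressed, slide the white cover along its rails towards the rib of the tab until it is all the way open, so that the eraser inside can be reached. Then let go of the tab. Leave the case with the blue tab shut.

Things in the scene. Friction and masses are not known exactly. Their poses are not given: they have to be found in the camera images.
- orange_pad (a point): Top centre of the orange tab's grooved pad, moving with it. Two like grey pen cases 170x76x50 mm are fixed to the desk. x along the case (cover opens to -x, roughly towards the robot), y across, z up. Pad 37 mm in x, 34 in y, 55 above the desk, 9 above the white cover; nothing on the case is higher at +x. Its rib to push: face at x = -18.5 mm, 10 thick, 12 above the pad. Case centre 61.5 mm to -x.
- orange_tab (a joint): Press of the orange tab straight down, m: 0 at rest, 0.008 at its stop. Spring: 2 N to start, 4.5 N at 4 mm, 7 N at the stop. Pressed more than 4 mm (best 5 to 8) its catch frees the cover; keep it so for the first 20 mm of sliding. It springs back when let go.
- orange_cover (a joint): How far the white cover with the orange tab has slid open, m: 0 shut, 0.080 fully open at its stop. It rubs with about 1.5 N and stays where it is left. With the tab up it is locked shut.
- blue_cover (a joint): The same for the other case, with a blue tab: 0 shut, must stay so.

How it is judged:
By the outcome, as a careful person would: the job done as asked, in the order asked, and still so for the second after the job is handed in, with the robot touching nothing.
It also fails if it takes over 29 s, if anything falls off the work surface, if the arm or the gripper's body presses on something with over 40 N, if the wrist force passes 120 N, or if a joint passes its speed limit or range.

### The arm

A 7-joint arm with a two-finger parallel gripper is mounted at the origin on the work surface; the furniture and walls round the work are solid. World frame = base frame: x ahead of the robot, y to its left, z up, the work surface at z = 0. Lengths are in m, angles in rad, forces in N, time in s.
With the tool pointing down it reaches from about 0.35 to 0.9 m from the base axis. Payload 19.9 kg.
Tool frame: the origin (TCP) lies between the finger pads; the fingertips stand 19 mm ahead of it and the grasp point (between the pads) is the TCP; z points along the fingers, y is the line along which they close (so a half turn about z gives the same grasp; the last joint's range is limited). The gripper opens to 94 mm and grips with 3 to 60 N. Pads are 16 mm wide; open, the fingers measure 119 mm over their backs; the gripper's body (75 mm by 177 mm) begins 78 mm behind the grasp point.
Start: joints at [-1.331, 0.417, -0.01, 1.614, 0.005, 1.111, -0.053], TCP at [0.174, 0.6, 0.224] pointing down, gripper open.
Joint ranges: [-2.81, 2.81], [-0.39, 2.02], [-1.27, 1.25], [0.06, 2.57], [-1.19, 4.33], [0.19, 2], [-2.82, 2.82]. Speed limits (rad/s): [1.89, 1.89, 2.39, 2.39, 3.01, 3.01, 3.01].

### API

Orientations are given as a 3x3 rotation matrix whose columns are the frame's x, y, z axes.
In Python, from rig import robot gives the robot as it stands. Calls block until the motion is done:
- robot.move_ptp(position, orientation): joint-space move of the TCP to a pose.
- robot.move_linear(position, velocity=0.15, frame=None, threshold=None): straight line of the TCP; frame=None keeps the orientation; velocity is the mean speed in m/s. With threshold (N) it stops when the force on the tool has changed by that much, and returns True; else False.
- robot.goto_joints(angles): joint-space move.
- robot.gripper_to(opening): finger opening in m; the grip force is fixed at half the most; returns when the fingers have stopped.
- robot.pause(seconds).
- robot.ik(position, orientation): joint angles nearest the present ones, or None.
- robot.get_state(): the state.
- robot.grab_frame(name): name is "scene" or "top"; returns the picture (420x560x3 uint8, red, green, blue); there is no depth.
- robot.camera_info(name): a dict with "fx", "fy", "cx", "cy" (pixels), "dist" ([k1, k2, p1, p2, k3] as OpenCV has them; the pictures are not rectified), "rvec" (rotation vector, rad) and "tvec" (3), from world to camera coordinates, as OpenCV has them. Camera axes: x right, y down, z forward; pixel columns grow to the right and rows downward; lengths in m; the calibration is good to about 2 mm. A picture is of the moment at which its call begins. camera_info takes no time and is no camera call.
A pose or a line that the arm cannot do raises robot.PlanningError and nothing moves.
- robot.sign_off(): hands the job in; it is judged then, once.
The state is a dict: "time": time; "qpos": joint angles; "joint_vel": joint speeds; "effort": joint torques, N m; "ee_pos": TCP position; "tool_rot": TCP orientation; "force": force on the tool from outside, world axes, zero at the start; "moment": the same for the moment, N m; "opening": finger opening in m; "grasp_force": force on a finger pad.
Only numpy, scipy, OpenCV 4.12 (cv2) and the standard library are available. Lean on these libraries where they do the work, as an engineer would, in place of code of your own. Each camera call takes 0.05 s, during which the arm holds its last target. There are 200 camera calls.

## Working session

There is one attempt and no reset: what is moved stays moved. The work goes in short steps, each a Python script; the robot and the scene stay as the last script left them, time stands still between calls to the robot, and variables do not carry over. Pictures are saved under pics/ and viewed, at most 10 in all, crops included, and the job is handed in when it is done.

```bash
mkdir -p pics; python3 - <<'E'
from rig import robot
import cv2
for n in("scene","top"):
    cv2.imwrite(f"pics/{n}0.png",robot.grab_frame(n)[:,:,::-1]); print(robot.camera_info(n))
s=robot.get_state();print(s)
E
```

```text
{'fx': 423.54257886245676, 'fy': 423.54257886245676, 'cx': 276.0698304868448, 'cy': 201.21672361338244, 'dist': array([-0.0832757,  0.       ,  0.       ,  0.       ,  0.       ]), 'rvec': array([ 2.11810845,  0.06049205, -0.04177983]), 'tvec': array([-0.51563937,  0.03888077,  0.90166944])}
{'fx': 446.96199099024466, 'fy': 446.96199099024466, 'cx': 284.03828331673844, 'cy': 208.1265254627843, 'dist': array([-0.08439446,  0.        ,  0.        ,  0.        ,  0.        ]), 'rvec': array([ 2.13857206, -2.18405279,  0.20281109]), 'tvec': array([-0.00104802,  0.52139416,  0.83543593])}
{'time': 0.1, 'qpos': array([-1.33049171,  0.41790128, -0.01030477,  1.61408787,  0.00467386,
        1.11070806, -0.05301911]), 'joint_vel': array([-1.42034153e-03, -2.23050690e-03, -1.14214405e-05, -8.09905233e-04,
       -5.04321687e-04,  5.86699598e-04, -1.54558621e-03]), 'effort': array([ 1.14735158e-03, -8.52577615e+01,  6.40031956e-01, -4.26703227e+01,
       -4.89182852e-02,  1.63455965e-02, -2.57476025e-06]), 'ee_pos': array([0.17372042, 0.60004884, 0.22390691]), 'tool_rot': array([[-9.60549262e-01,  2.78109794e-01, -2.41639358e-04],
       [ 2.78109892e-01,  9.60548686e-01, -1.05316101e-03],
       [-6.07880230e-05, -1.07881533e-03, -9.99999416e-01]]), 'force': array([-0.03136956, -0.71154011, -0.09390657]), 'moment': array([ 0.05468626,  0.05800415, -0.01324185]), 'grasp_force': 0.0, 'opening': 0.09389011624917804}
```

View pics/scene0.png

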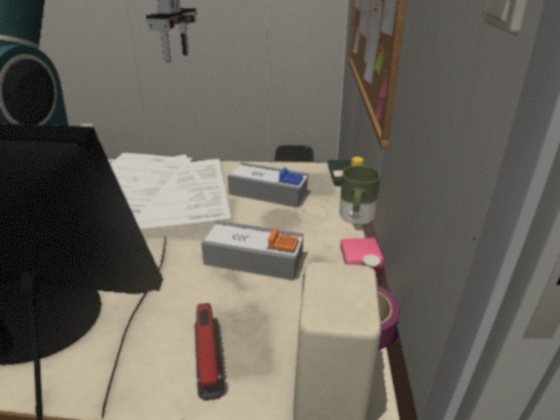

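View pics/top0.png

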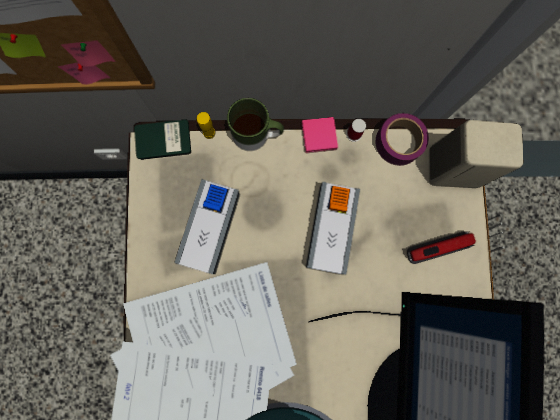

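The orange case is at about (333,228) in the top view with its tab at (341,199). The blue case is to its left, at (208,226). I'll zoom in for the axis and the pad.

```bash
python3 - <<'E'
import cv2
a=cv2.imread("pics/top0.png")[170:290,290:375]
cv2.imwrite("pics/crop.png",cv2.resize(a,None,fx=5,fy=5,interpolation=cv2.INTER_CUBIC))
E
cat > h.py <<'E'
from rig import robot
import numpy as np, cv2
def px2w(n,uv,z):
    c=robot.camera_info(n);K=np.array([[c['fx'],0,c['cx']],[0,c['fy'],c['cy']],[0,0,1]])
    R=cv2.Rodrigues(c['rvec'])[0];o=-R.T@c['tvec']
    p=cv2.undistortPoints(np.array(uv,float).reshape(-1,1,2),K,c['dist'])[:,0]
    d=np.c_[p,np.ones(len(p))]@R
    return o+d*((z-o[2])/d[:,2])[:,None]
def w2px(n,P):
    c=robot.camera_info(n);K=np.array([[c['fx'],0,c['cx']],[0,c['fy'],c['cy']],[0,0,1]])
    return cv2.projectPoints(np.array(P,float).reshape(-1,1,3),c['rvec'],c['tvec'],K,c['dist'])[0][:,0]
E
```

```text
(no output)
```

View pics/crop.png

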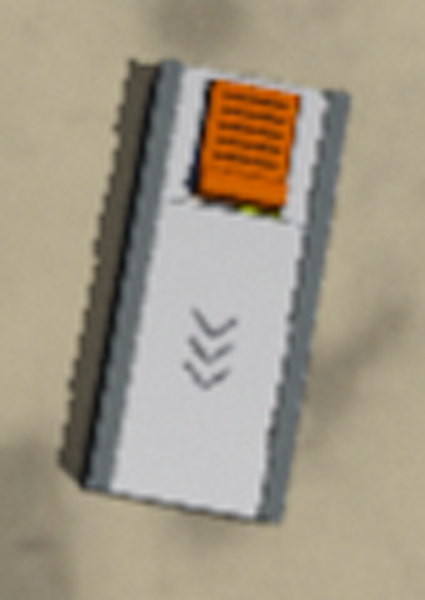

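The crop shows the orange case rim with corners at about (165,60), (350,92), (278,522) and (88,488) in crop pixels. The rib is at the lower end of the orange tab.

```bash
python3 - <<'E'
from h import *
f=lambda L:np.array(L)/5+[290-.4,170-.4]
C=px2w("top",f([(165,60),(350,92),(278,522),(88,488)]),.05)
ctr=C.mean(0); ax=(C[0]+C[1]-C[2]-C[3])/2; L=np.linalg.norm(ax); ax/=L
lat=(C[0]+C[3]-C[1]-C[2])/2
print(C,ctr,ax,L,np.linalg.norm(lat),np.degrees(np.arctan2(ax[1],ax[0])),np.degrees(np.arctan2(-lat[0],lat[1])))
print("pad from case",ctr+ax*.0615)
P=px2w("top",f([(212,80),(300,95)]),.055); pe=P.mean(0); print("pad from edge",pe-ax*.0185,np.linalg.norm(P[0]-P[1]))
# scene: orange blob centroid + predicted
im=cv2.cvtColor(cv2.imread("pics/scene0.png"),cv2.COLOR_BGR2HSV)
m=cv2.inRange(im,(3,150,100),(18,255,255)); m[:220]=0;m[260:]=0; ys,xs=np.nonzero(m);print(xs.min(),xs.max(),ys.min(),ys.max(),xs.mean(),ys.mean())
y=np.array([-ax[1],ax[0],0])
p=ctr+ax*.0615; p[2]=.055
print(w2px("scene",[p+ax*i*.0185+y*j*.017 for i in(-1,1) for j in(-1,1)]))
for yaw in (0,np.pi):
  for q in [np.r_[p[:2],.1],np.r_[p[:2]-.09*ax[:2],.07]]:
    s=np.cos(yaw);yy=y*s
    for nm,R in (("y lateral",np.c_[-ax*s*-1*1,-yy,[0,0,-1]]),("y along",np.c_[yy,ax*s,[0,0,-1]])):
        print(nm,yaw,np.linalg.det(R),robot.ik(q,R))
E
```

```text
[[ 0.57072161 -0.08833714  0.05      ]
 [ 0.5568316  -0.16088003  0.05      ]
 [ 0.39057895 -0.12516613  0.05      ]
 [ 0.40529522 -0.05292294  0.05      ]] [ 0.48085685 -0.10682656  0.05      ] [ 0.97776977 -0.20968135  0.        ] 0.16960999200700705 0.07379249263858992 -12.103679431049924 -11.176338291346024
pad from case [ 0.54098969 -0.11972196  0.05      ]
pad from edge [ 0.54012905 -0.11902666  0.055     ] 0.03488083184078214
270 296 229 250 282.1492957746479 241.60281690140846
[[272.86687621 244.3749869 ]
 [278.0631459  233.2752263 ]
 [293.67537584 247.79701489]
 [298.16280359 236.44570495]]
y lateral 0 0.9999999999999998 [-0.63960259  0.75788259  1.12172759  1.92085266 -0.81818243  1.01290627
 -0.92215657]
y along 0 0.9999999999999998 [-0.54379367  0.64526729  0.94693847  1.91854711 -0.65811961  0.92408751
  0.51839935]
y lateral 0 0.9999999999999998 [-0.65698949  0.5880506   1.01338762  2.15032565 -0.72118756  0.79374788
 -0.958791  ]
y along 0 0.9999999999999998 [-0.70245379  0.6383894   1.08705916  2.15125145 -0.79303265  0.83368022
  0.67664478]
y lateral 3.141592653589793 0.9999999999999998 [-0.36912136  0.53629369  0.68473607  1.9137482  -0.44566814  0.84759371
  1.90862882]
y along 3.141592653589793 0.9999999999999998 [-0.61960554  0.72865247  1.08170009  1.92039275 -0.78032751  0.9890757
 -2.52313388]
y lateral 3.141592653589793 0.9999999999999998 [-0.39016556  0.43466659  0.64773715  2.14385003 -0.41287847  0.68574393
  1.89771274]
y along 3.141592653589793 0.9999999999999998 [-0.70041593  0.63583701  1.08361125  2.15121118 -0.78960373  0.83161434
 -2.46801008]
```

The two pad estimates agree to within about 1 mm, and the prediction matches the scene view. Now I'll check the monitor's clearance, close the fingers and go above the pad.

```bash
cat >> h.py <<'E'
ax=np.array([.9785,-.2062,0]); ax/=np.linalg.norm(ax); lat=np.array([-ax[1],ax[0],0])
pad=np.array([.5406,-.1194,.055]); R=np.c_[ax,-lat,[0,0,-1]]
def show():
    s=robot.get_state(); d=s['ee_pos']-pad
    print("t",round(s['time'],2),"rel",np.round([d@ax*1e3,d@lat*1e3,(s['ee_pos'][2]-.019)*1e3],1),"F",np.round(s['force'],1),"open",round(s['opening'],4))
E
python3 - <<'E'
from h import *
for z in(.1,.2,.3,.4): print(z,px2w("top",[(402,293)],z))
robot.gripper_to(0)
robot.move_ptp(pad-.004*ax+[0,0,.075],R); show()
cv2.imwrite("pics/s1.png",robot.grab_frame("scene")[:,:,::-1])
robot.move_linear(pad-.004*ax+[0,0,.029],.12); show()
a=robot.grab_frame("scene")[:,:,::-1];b=robot.grab_frame("top")[:,:,::-1]
cv2.imwrite("pics/s2.png",np.hstack([cv2.resize(a[130:290,190:350],None,fx=2.5,fy=2.5),cv2.resize(b[130:290,260:420],None,fx=2.5,fy=2.5)]))
E
```

```text
0.1 [[ 0.35371531 -0.21844002  0.1       ]]
0.2 [[ 0.35846727 -0.18841057  0.2       ]]
0.3 [[ 0.36321923 -0.15838112  0.3       ]]
0.4 [[ 0.36797119 -0.12835167  0.4       ]]
t 4.37 rel [ -3.9   0.8 110.9] F [0.8 0.3 1. ] open 0.0006
t 4.95 rel [-3.9 -0.3 65.2] F [ 0.2 -0.1 -0.1] open 0.0004
```

View pics/s2.png

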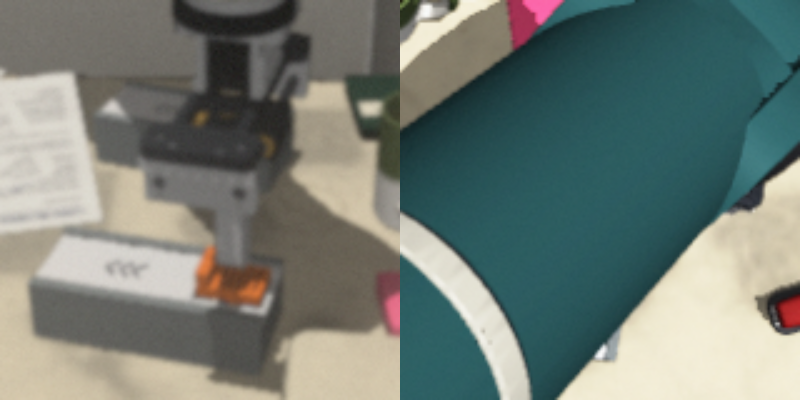

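The left crop shows the closed fingers at about (232,255), just over the pad and on the +x side of the rib. The arm hides the tab in the top view. Now I'll press.

```bash
python3 - <<'E'
from h import *
p=robot.get_state()['ee_pos'].copy(); g=pad-.004*ax
hit=robot.move_linear([*g[:2],.019+.051],.02,threshold=2.5); print(hit); show()
robot.pause(.2); show()
for z in (.051,.050,.049):
    robot.move_linear([*g[:2],.019+z],.02); robot.pause(.15); show()
    if robot.get_state()['force'][2]>5.3: break
E
```

```text
True
t 5.64 rel [-3.9  0.1 52.7] F [ 1.2 -1.3  4.4] open 0.0007
t 5.84 rel [-3.9  0.1 52.9] F [0.5 0.  3.8] open 0.0006
t 6.24 rel [-4.  0. 51.] F [1.4 0.1 2.8] open 0.0004
t 6.64 rel [-4.  0. 50.] F [1.2 1.5 5.4] open 0.0009
```

```bash
python3 - <<'E'
from h import *
g=pad-.004*ax
robot.move_linear([*g[:2],.019+.0487],.02); robot.pause(.1); show()
t=lambda d:[*(g-d*ax)[:2],.019+.0487]
print(robot.move_linear(t(.035),.03,threshold=14)); show()
print(robot.move_linear(t(.098),.04,threshold=14)); show()
robot.pause(.1); show()
cv2.imwrite("pics/s3.png",cv2.resize(robot.grab_frame("scene")[130:290,150:350,::-1],None,fx=3,fy=3))
E
```

```text
t 6.99 rel [-4.  -0.  48.7] F [1.6 0.6 5.9] open 0.0005
False
t 8.31 rel [-39.   -0.   48.8] F [1.  0.7 6.2] open 0.0007
True
t 9.47 rel [-87.7  -0.1  49.6] F [ 4.7 -0.9  6. ] open 0.0004
t 9.57 rel [-87.8  -0.1  49.5] F [ 4.5 -1.7  5.3] open 0.0006
```

View pics/s3.png

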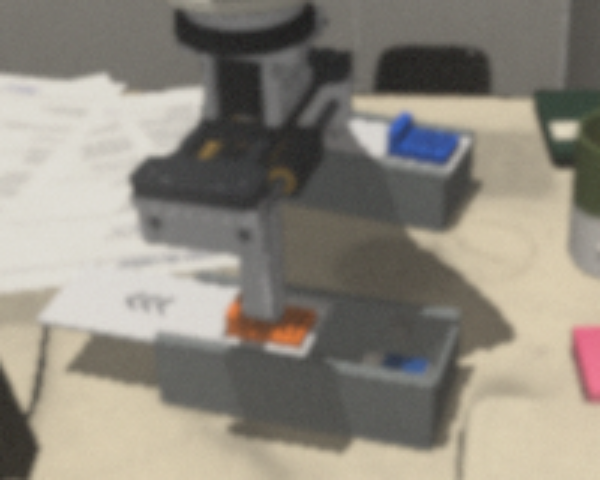

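The cover is open and the eraser is visible in the case at (400,362). The blue case is untouched. I'll push again gently to confirm the cover is at its stop.

```bash
python3 - <<'E'
from h import *
g=pad-.004*ax
for k in range(2):
    print(robot.move_linear([*(g-.096*ax)[:2],.019+.0487],.015,threshold=12)); show(); robot.pause(.15); show()
p=robot.get_state()['ee_pos']
robot.move_linear([*p[:2],p[2]+.03],.06); show()
robot.move_linear([*p[:2],p[2]+.10],.12)
robot.move_linear([*(p+.0*ax+.14*lat)[:2],p[2]+.15],.2); robot.pause(.3); show()
a=robot.grab_frame("scene")[:,:,::-1];b=robot.grab_frame("top")[:,:,::-1]
cv2.imwrite("pics/s4.png",np.hstack([cv2.resize(a[130:290,190:350],None,fx=2.5,fy=2.5),cv2.resize(b[150:310,260:420],None,fx=2.5,fy=2.5)]))
E
```

```text
True
t 9.99 rel [-87.8  -0.1  50.2] F [ 2.9 -0.5  4.6] open 0.0005
t 10.14 rel [-87.8  -0.1  50.2] F [ 4.4 -0.2  5.1] open 0.0004
True
t 10.52 rel [-87.9  -0.1  50.7] F [ 3.9 -0.5  4.4] open 0.0005
t 10.67 rel [-87.9  -0.1  50.7] F [4.5 0.2 4.5] open 0.0003
t 11.32 rel [-88.2   0.1  80.4] F [ 0.5  0.8 -1. ] open 0.0004
t 13.24 rel [-87.9 139.3 200.6] F [-0.3  1.   0.2] open 0.0006
```

View pics/s4.png

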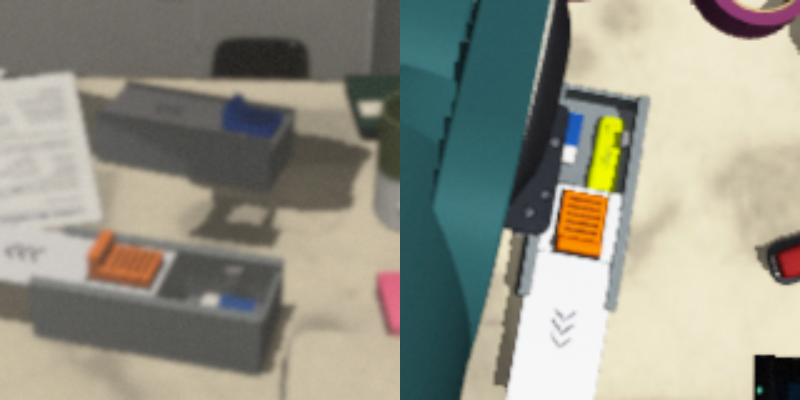

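The tab is up again and the cover is far open. I'll measure the opening from the pad's far edge.

```bash
python3 - <<'E'
from h import *
im=cv2.imread("pics/top0.png")
def cen(im):
    m=cv2.inRange(cv2.cvtColor(im,cv2.COLOR_BGR2HSV),(3,150,60),(15,255,255)); m[:170]=0;m[290:]=0;m[:,:300]=0;m[:,375:]=0
    y,x=np.nonzero(m); return x.mean(),y.mean(),len(x)
b=robot.grab_frame("top")[:,:,::-1].copy()
c0,c1=cen(im),cen(b);print(c0,c1)
A,B=px2w("top",[c0[:2],c1[:2]],.056);print((B-A)@ax,(B-A)@lat); show()
E
```

```text
(np.float64(338.90267639902675), np.float64(198.50121654501217), 411) (np.float64(331.6896551724138), np.float64(238.29310344827587), 232)
-0.07864342593906792 0.0008875185916196976
t 13.39 rel [-87.9 139.7 200.7] F [ 0.3  0.6 -0.1] open 0.0001
```

```bash
python3 -c "
from rig import robot
print(robot.sign_off())"
```

```text
the job is handed in; nothing more can be done
None
```

The orange-tab case is open: the cover met a firm stop three times at the same place, with about 79 mm of travel measured in the images against the 80 mm stop. The tab is released, the eraser is in view, the blue-tab case was not touched, and the job was handed in at about 13.4 s.

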